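Pry the snap-in cover off a power module

ROBOT

A 6-joint arm with a two-finger parallel gripper is mounted at the origin on a cart in front of the work surface, level with it; the furniture and walls round the work are solid. World frame = base frame: x ahead of the robot, y to its left, z up, the work surface at z = 0. Lengths are in m, angles in rad, forces in N, time in s.
With the tool pointing down it reaches from about 0.35 to 0.775 m from the base axis. Payload 5.5 kg.
Tool frame: the origin (TCP) lies at the very end of the fingers, on their centre line; the grasp point (between the pads) lies 19 mm behind it; z points along the fingers, y is the line along which they close (so a half turn about z gives the same grasp; the last joint's range is limited). The gripper opens to 85 mm and grips with 20 to 120 N. Pads are 22 mm wide; open, the fingers measure 114 mm over their backs; the gripper's body (76 mm by 85 mm) begins 54 mm behind the grasp point. The pads swing forward as they close: fully open they stand 13 mm farther back than shut.
Start: joints at [0.991, 0.313, 0.046, 1.304, 0, 1.431], TCP at [0.245, 0.52, 0.231] pointing down, gripper open.
Joint ranges: [-2.76, 2.76], [-0.86, 1.69], [-1.03, 1.26], [-2.2, 2.34], [-1.47, 1.5], [-3.14, 3.14]. Speed limits (rad/s): [2.57, 2.57, 3.14, 3.14, 3.14, 3.14].

INTERFACE

Orientations are given as a unit quaternion [w, x, y, z].
In Python, from workcell import env gives the robot as it stands. The module is installed in compiled form; this text tells all that it offers.
- The arm moves only by the tool jog_arm, never from a script. Its arguments are lists of equal length, an entry for each row: "gripper": the opening, from 0 (shut) to 1 (fully open); "offset": the shift along the world's x, y, z in cm, a list of three; "twist": the turn about the world's z in degrees. In form: {"gripper": [gripper, ...], "offset": [[dx, dy, dz], ...], "twist": [twist, ...]}. A call has exactly 8 rows; each row is the pose to reach, as a shift and turn from the pose commanded when the call began; what a row does not reach only later rows make up. A row lasts 1/8 s, in which the tool goes at most 62.5 mm and 10.7 degrees, less where a joint would pass 70% of its speed; a pose out of reach is approached as far as the arm can. A call with a gripper value outside its range is refused whole. The fingers move at their own pace and stop on an object; "squeeze" is the grip in N (left out, the last holds). Time passes only in rows, so rows that repeat a pose let the fingers close, or fill a call up. It gives the time, the measured TCP pose, the force, the opening and the grip force at its end, in the units of the state.
- env.get_state(): the state, without advancing time (a new reading comes with each control period).
- env.read_camera(name): name is "scene" or "top" or "wrist"; returns a dict with "image" (420x560x3 uint8, red, green, blue), "z_map" (420x560 float32, m along the optical axis (not along the pixel's ray), 0 where there is no reading), "fovy" (degrees; the focal length in pixels is half the picture's height over the tangent of half this angle, whatever the lens; pixels are square), "cx", "cy" (the principal point, pixels), "cam_to_world" (4x4, takes a point from camera to world coordinates). Camera axes: x right, y up, looking along -z (the intrinsics and any distortion apply to the point x, -y, -z); pixel columns grow to the right and rows downward; lengths in m; the calibration is good to about 2 mm. A picture is of the moment at which its call begins.
- env.hand_in(): hands the job in; it is judged then, once.
The state is a dict: "clock": time; "joint_pos": joint angles; "qvel": joint speeds; "tau": joint torques, N m; "tcp_pos": TCP position; "orientation": TCP orientation; "wrist_force": force on the tool from outside, world axes, zero at the start; "ft_torque": the same for the moment, N m; "finger_gap": finger opening in m; "grip_force": force on a finger pad.
Only numpy, scipy, OpenCV 4.12 (cv2) and the standard library are available. Lean on these libraries where they do the work, as an engineer would, in place of code of your own. Each camera call takes 0.05 s, during which the arm holds its last target. There are 200 camera calls.

TASK

Lift the pry tool out of its cradle by the blade, lay it down free on the bench and take it again by the handle. Push the blade into the notch at the front of the power module, under the cover, and lever the cover's front edge up until it springs out of its snaps, without touching the cover with the fingers before then. Put the tool down flat on the bench, then lift the cover off and lay it flat, right side up, in the middle of the grey mat; leave the two small jars behind the module and the open phone at the right edge where they are.

Things in the scene. Friction and masses are not known exactly. Their poses are not given: they have to be found in the camera images.
- pry_tool: Flat-bladed pry tool, 150 mm long, 90 g, lying in the cradle. Origin: centre of the handle's underside; x along the tool to the blade tip, z up. Black handle 80 long x 16 wide x 16 high (x -40..40 mm, z 0..16); steel blade 14 wide x 3 thick from x = 40 to 110, mid-plane z = 8. Put on the bench it rests stably on its handle, blade level.
- blade_tip (a point): Middle of the blade's tip edge, at (110, 0, 8) mm in the pry tool's frame. In the cradle the last 36 mm of the blade stick out beyond the cheeks, mid-plane 20 mm above the bench; there it can be taken from above across its 14 mm width.
- cradle: Fixed aluminium trough, open at the top and blade end; the tool lifts straight up out of it. Origin: underside, below the middle of the stored handle; x as the stored tool's. Floor 12 mm above the bench; base 52 mm wide, x -50..78. Cheeks at y = +-10 to 18, 42 mm high, x -46..74, hide the handle and half of the blade, leaving no room for fingers.
- module: Fixed grey power module, a box 115 (x) x 79 (y) x 92 mm high. Origin: centre of the underside; -x is its front, roughly towards the robot; z up. The cover lies in a recess in its top, flush with the rim (92 mm high), 1 to 1.5 mm of play; hollow below. Front wall 6 mm, side rims 10 mm thick.
- notch (a point): Middle of the pry notch on the module's outer front face, at (-57.5, 0, 74.5) mm in the module's frame: a gap in the front rim 28 mm wide, open upwards, sill at 71 mm, cover's underside at 78. Push the blade in level along the module's +x, about 42 mm deep (a rib stops it at 44), then press the handle down: it tilts over the sill, meets the cover at about 6 degrees and springs it at about 16.
- cover: Loose grey plate 100 (x) x 56 (y) x 14 mm with dark slots on top, 80 g, centre of mass at x = 16. Origin: centre of the underside; -x is its front, z up; seated, 78 mm above the module's, axes parallel. Two round nibs stick out 4 mm at the sides (x -12..0, z 0..7). Once sprung it can be taken from above across its 56 mm width, 18 mm behind the front, where 13 mm stand clear.
- cover_front (a point): Middle of the lower edge of the cover's front, at (-50, 0, 0) mm in the cover's frame. Two spring snaps in the module's side rims hold the nibs: the front edge must be raised about 10 mm, with 5 to 8 N, then springs up by itself and stays about 18 mm above its seat, the cover sloping about 10 degrees. The rear edge is only laid in.
- mat: Fixed flat light grey mat, 180 (x) x 140 (y) x 3 mm thick. Origin: centre of the underside.
- jar_a: Small jar with orange lid, 38 mm across, 33 high; bystander behind the work. Origin: centre of the underside.
- jar_b: Small jar with blue lid, 38 mm across, 33 high; bystander behind the work. Origin: centre of the underside.
- phone: Opened phone lying flat, 145 x 71 x 8 mm; bystander at the right. Origin: centre of the underside.
Things that resemble listed ones, but are neither listed nor needed, are in the scene too. What is shaped like the pry_tool but orange is not meant.

How it is judged:
By the outcome, as a careful person would: the job done as asked, in the order asked, and still so for the second after the job is handed in, with the robot touching nothing.
It also fails if it takes over 72 s, if anything falls off the work surface, if the arm or the gripper's body presses on something with over 40 N, if the wrist force passes 120 N, or if a joint passes its speed limit or range.

## Working session

There is one attempt and no reset: what is moved stays moved. The work goes in short steps, Python scripts to look and compute and a tool call to move; the robot and the scene stay as the last step left them, time stands still between calls to the robot, and variables do not carry over. Pictures are saved under pics/ and viewed, at most 10 in all, crops included, and the job is handed in when it is done.

Besides the shell and the picture viewer there is one more tool, called after "Emit:" by a JSON object that holds its "op" and its "data". jog_arm: Moves the arm, as the interface text tells. Its arguments: {"type":"object","properties":{"gripper":{"type":"array"},"offset":{"type":"array"},"twist":{"type":"array"},"squeeze":{"type":"number"}},"required":["gripper","offset","twist"]}

```bash
mkdir -p pics
cat > h.py <<'E'
import numpy as np, cv2
from workcell import env
def cap(name):
    return env.read_camera(name)
def save(c,fn,crop=None,s=1):
    im=c["image"][:,:,::-1]
    if crop: x0,y0,x1,y1=crop; im=im[y0:y1,x0:x1]
    cv2.imwrite("pics/"+fn,cv2.resize(im,None,fx=s,fy=s,interpolation=cv2.INTER_CUBIC))
def world(c):
    z=c["z_map"]; h,w=z.shape; f=h/2/np.tan(np.radians(c["fovy"])/2)
    u,v=np.meshgrid(np.arange(w),np.arange(h))
    p=np.stack([(u-c["cx"])/f*z,-(v-c["cy"])/f*z,-z,np.ones_like(z)],-1)
    return (p@np.array(c["cam_to_world"]).T)[...,:3]
E
python3 - <<'E'
from h import *
import pickle
s=env.get_state(); print(s)
for n in("top","scene"):
    c=cap(n); pickle.dump(c,open(n+".pkl","wb")); save(c,n+"0.png",s=1.4)
    print({k:v for k,v in c.items() if k not in("image","z_map")})
E
```

```text
{'clock': 0.0, 'joint_pos': array([ 9.91418219e-01,  3.14005152e-01,  4.49758381e-02,  1.30358362e+00,
       -1.76525289e-05,  1.43120041e+00]), 'qvel': array([ 0.00042538, -0.00152814, -0.00131319,  0.00050871, -0.00047303,
       -0.00081658]), 'tau': array([-5.33996317e-04, -4.80627072e+01,  2.98534495e+01,  1.93874975e-02,
       -1.55497387e-04, -9.81053148e-06]), 'tcp_pos': array([0.24453345, 0.51985243, 0.23040487]), 'orientation': array([-3.11274209e-04,  2.18123244e-01,  9.75920809e-01, -8.53348683e-04]), 'wrist_force': array([ 0.2279205 , -0.18581581, -0.62596847]), 'ft_torque': array([0.10468781, 0.03771667, 0.01928453]), 'grip_force': 0.0, 'finger_gap': 0.08522258247520578}
{'fovy': 42.56492641563479, 'cx': 286.2694515773527, 'cy': 213.6690042752375, 'cam_to_world': array([[ 0.00538308,  0.98014953, -0.19818658,  0.30242865],
       [-0.99996971,  0.0063905 ,  0.00444393, -0.04439149],
       [ 0.00562222,  0.19815665,  0.98015424,  1.36951774],
       [ 0.        ,  0.        ,  0.        ,  1.        ]])}
{'fovy': 54.32573623137569, 'cx': 282.6563199555621, 'cy': 209.33314320412728, 'cam_to_world': array([[ 0.85613133,  0.37859845, -0.35171346,  0.1567223 ],
       [-0.51638444,  0.60089818, -0.61013808, -0.80520368],
       [-0.01965336,  0.70397769,  0.70995011,  0.94223861],
       [ 0.        ,  0.        ,  0.        ,  1.        ]])}
```

View pics/top0.png

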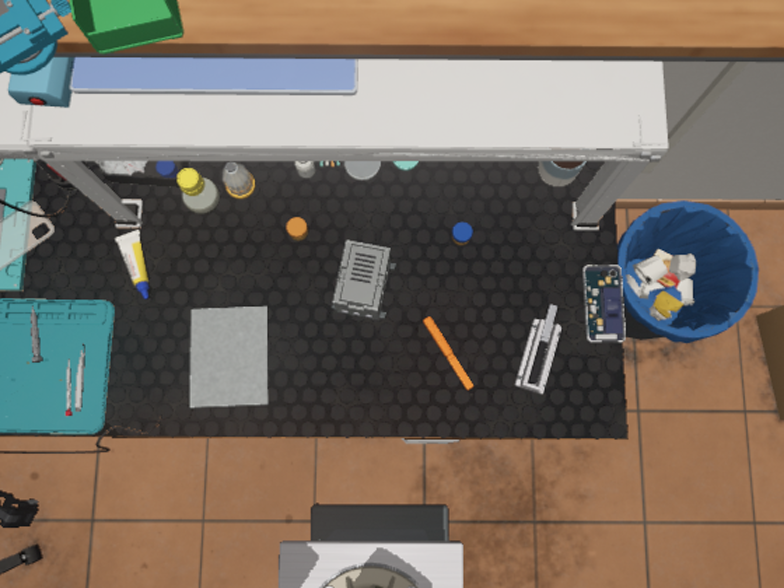

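View pics/scene0.png

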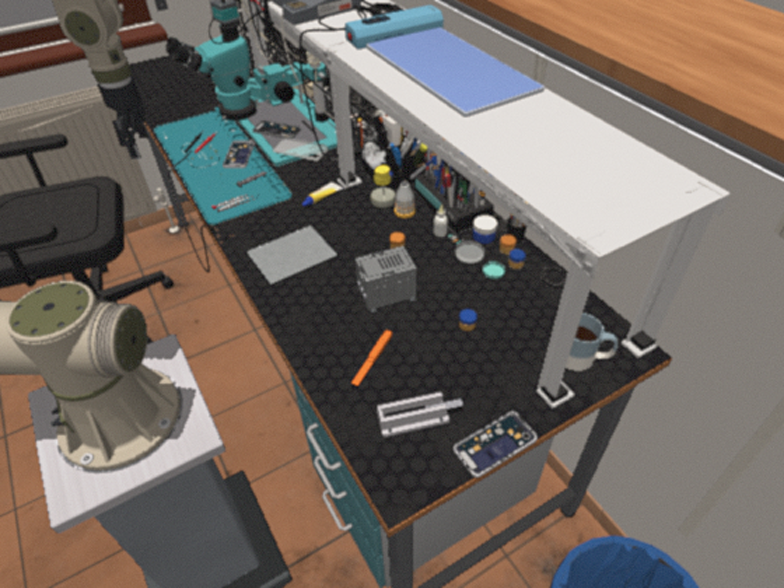

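Top picture (1.4x): the cradle with the tool is at (540,350), with its blade sticking out at (551,310). The orange look-alike is at (447,352), module (362,278), mat (229,356), phone (604,303), jars (297,228) and (462,232). I choose the cradle's steel-bladed tool.

Run:
```python
from h import *
import pickle
c=pickle.load(open("top.pkl","rb")); P=world(c); im=c["image"]
def rect(m,lab):
    p=P[m][:,:2].astype(np.float32)
    r=cv2.minAreaRect(p*1000); b=cv2.boxPoints(r)
    print(lab,m.sum(),np.round(r[0],1),np.round(r[1],1),round(r[2],1),"z",np.round(np.median(P[m][:,2]),4)); print(np.round(b).tolist())
v,u=np.mgrid[0:420,0:560]
def box(x0,y0,x1,y1): return (u>x0/1.4)&(u<x1/1.4)&(v>y0/1.4)&(v<y1/1.4)
Z=P[...,2]
rect(box(325,230,402,325)&(Z>.08)&(Z<.1),"module")
rect(box(510,300,570,395)&(Z>.036)&(Z<.05),"cheeks")
m=box(530,295,565,340)&(Z>.012)&(Z<.03);rect(m,"blade")
rect(box(170,290,290,420)&(im.min(2)>90),"mat")
rect(box(575,255,632,350)&(Z>.005)&(Z<.02),"phone")
rect(box(415,310,480,395)&(Z>.005)&(Z<.03),"orange")
for b,l in((box(280,210,312,245),"ja"),(box(445,215,480,248),"jb")): rect(b&(Z>.025)&(Z<.05),l)
b=box(480,340,510,390); print("bench z",np.median(Z[b]))
i=im[box(330,235,400,325).any(1)]
save(c,"crop1.png",(225,160,440,290),3.7)
```

```text
module 1451 [604.7  18.5] [ 79.3 116.4] 79.2 z 0.0912
[[540.0, -10.0], [654.0, -31.0], [669.0, 46.0], [555.0, 68.0]]
cheeks 344 [ 473.5 -299.4] [ 36.9 123.6] 72.4 z 0.0411
[[409.0, -298.0], [527.0, -336.0], [538.0, -301.0], [420.0, -263.0]]
blade 205 [ 535.7 -315. ] [53.5 67.3] 85.7 z 0.0202
[[500.0, -339.0], [567.0, -344.0], [571.0, -291.0], [504.0, -286.0]]
mat 3925 [446.3 143.4] [425.7 206.5] 78.4 z 0.0026
[[302.0, -44.0], [505.0, -86.0], [590.0, 331.0], [388.0, 373.0]]
phone 603 [ 574.3 -417.5] [ 90.  178.6] 88.0 z 0.0068
[[483.0, -459.0], [662.0, -466.0], [665.0, -376.0], [487.0, -369.0]]
orange 431 [ 481.4 -136. ] [151.6 115.3] 0.1 z 0.0112
[[405.0, -79.0], [406.0, -194.0], [557.0, -193.0], [557.0, -78.0]]
ja 164 [708.6 143.2] [35.5 36.4] 69.1 z 0.0322
[[685.0, 133.0], [719.0, 120.0], [732.0, 153.0], [698.0, 166.0]]
jb 168 [ 701.8 -162.6] [36.3 36.2] 77.6 z 0.0323
[[680.0, -176.0], [716.0, -184.0], [723.0, -149.0], [688.0, -141.0]]
bench z -4.942149125553019e-05
```

View pics/crop1.png

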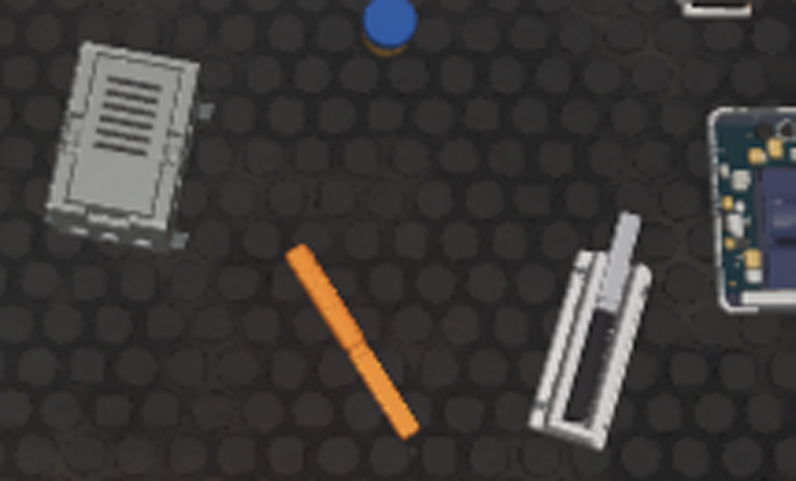

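The crop confirms it: black handle in a white cradle, steel blade tip at crop (628,218). I'm setting out towards it.

Emit:
{"op": "jog_arm", "data": {"gripper": [0.5,0.5,0.5,0.5,0.5,0.5,0.5,0.5], "offset": [[1.9,-5.3,0],[3.8,-10.6,0],[5.7,-15.9,0],[7.6,-21.2,0],[9.5,-26.5,0],[11.4,-31.8,0],[13.3,-37.1,0],[15.2,-42.4,0]], "twist": [1,2,3,4,5,6,7,7.6]}}

```text
clock: 1.1
tcp_pos: [0.3969, 0.0946, 0.2312]
orientation: [0.0, 0.153, 0.988, 0.0]
wrist_force: [1.5, 0.4, -0.7]
finger_gap: 0.0424
grip_force: 0.0
```

Emit:
{"op": "jog_arm", "data": {"gripper": [0.5,0.5,0.5,0.5,0.5,0.5,0.5,0.5], "offset": [[1.9,-5.3,-1],[3.8,-10.6,-2],[5.7,-15.9,-3],[7.6,-21.2,-4],[9.5,-26.5,-5],[11.4,-31.8,-6.5],[13.3,-37.1,-8],[15.2,-42.1,-10]], "twist": [0,0,0,0,0,0,0,0]}}

```text
clock: 2.1
tcp_pos: [0.5493, -0.3267, 0.1306]
orientation: [0.0, 0.153, 0.988, 0.0]
wrist_force: [1.0, 0.0, 0.6]
finger_gap: 0.0428
grip_force: 0.0
```

Run:
```python
from h import *
import pickle
s=env.get_state(); print(s["clock"],s["tcp_pos"],s["orientation"],s["finger_gap"],s["wrist_force"])
c=cap("wrist"); pickle.dump(c,open("w1.pkl","wb")); save(c,"w1.png",s=1.4)
P=world(c); Z=P[...,2]
print(c["cam_to_world"][:3,3])
t=cap("top"); pickle.dump(t,open("t1.pkl","wb"))
```

```text
2.1 [ 0.5492813  -0.32670644  0.13064075] [1.60224119e-04 1.53226789e-01 9.88191036e-01 3.65666623e-05] 0.0428233422868569 [1.04943521 0.0349096  0.64525305]
[ 0.47455992 -0.3026367   0.2729369 ]
```

View pics/w1.png

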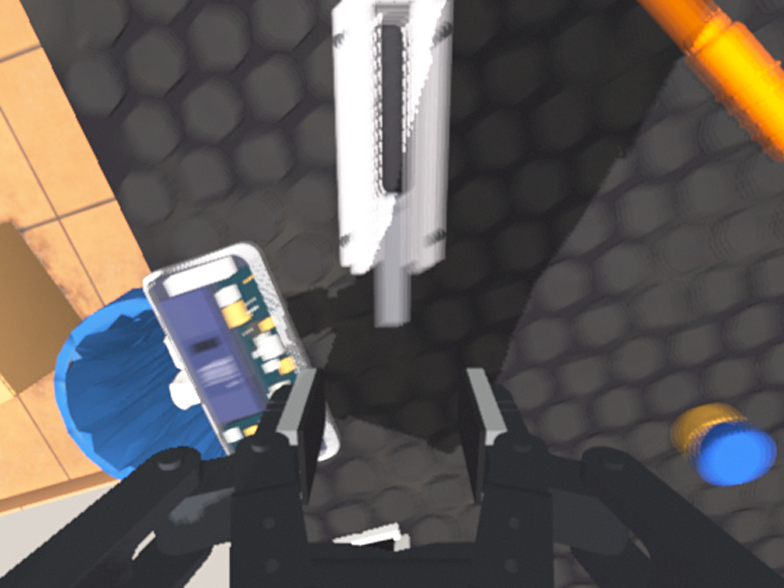

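Wrist view: the blade runs from (396,270) to its tip at (392,327) and is centred between the fingers (centre line about 392).

```bash
cat >> h.py <<'E'
def onz(c,u,v,z):
    f=c["image"].shape[0]/2/np.tan(np.radians(c["fovy"])/2); M=np.array(c["cam_to_world"])
    d=M[:3,:3]@np.array([(u-c["cx"])/f,-(v-c["cy"])/f,-1]); o=M[:3,3]
    return o+d*(z-o[2])/d[2]
E
python3 - <<'E'
from h import *
import pickle
c=pickle.load(open("w1.pkl","rb"))
a=onz(c,393/1.4,326.5/1.4,.0215);b=onz(c,395/1.4,268/1.4,.0215);print(a,b)
P=world(c);Z=P[...,2]
v,u=np.mgrid[0:420,0:560]
m=(u>365/1.4)&(u<420/1.4)&(v>285/1.4)&(v<335/1.4)&(Z>.015)&(Z<.03)
print(m.sum(),cv2.minAreaRect(P[m][:,:2].astype(np.float32)*1000),np.median(Z[m]))
m=(v<280/1.4)&(u>300/1.4)&(u<480/1.4)&(Z>.037)&(Z<.047)
print(m.sum(),cv2.minAreaRect(P[m][:,:2].astype(np.float32)*1000),np.median(Z[m]))
c=pickle.load(open("t1.pkl","rb"));P=world(c);Z=P[...,2];im=c["image"]
m=(v>295/1.4)&(v<415/1.4)&(u>175/1.4)&(u<285/1.4)&(im.min(2)>90)&(Z<.01)
n,l,st,ce=cv2.connectedComponentsWithStats(m.astype(np.uint8)); k=1+st[1:,4].argmax(); m=l==k
print("mat",m.sum(),cv2.minAreaRect(P[m][:,:2].astype(np.float32)*1000),np.median(Z[m]))
E
```

```text
[ 0.56997072 -0.33197772  0.0215    ] [ 0.53876576 -0.32097224  0.0215    ]
508 ((558.5509643554688, -325.6725769042969), (13.806526184082031, 21.77239227294922), 72.27946472167969) 0.02115132668952227
4927 ((479.345947265625, -300.6216125488281), (36.14716339111328, 115.74224853515625), 72.41935729980469) 0.04153163696903539
mat 3908 ((472.1480407714844, 263.439453125), (182.14625549316406, 143.84825134277344), 2.994210958480835) 0.002618096276838844
```

Emit:
{"op": "jog_arm", "data": {"gripper": [0.35,0.35,0.35,0.35,0.35,0.35,0.1,0], "offset": [[0.4,0.2,-3],[0.5,0.2,-6],[0.5,0.2,-9],[0.5,0.2,-11],[0.5,0.2,-11.9],[0.5,0.2,-11.9],[0.5,0.2,-11.9],[0.5,0.2,-11.9]], "twist": [0,0,0,0,0,0,0,0], "squeeze": 100}}

```text
clock: 3.2
tcp_pos: [0.5545, -0.3232, 0.0135]
orientation: [0.001, 0.153, 0.988, -0.0]
wrist_force: [-0.8, -0.3, 1.0]
finger_gap: 0.0093
grip_force: 97.9
```

Emit:
{"op": "jog_arm", "data": {"gripper": [0,0,0,0,0,0,0,0], "offset": [[0,0,0],[0,0,0],[0,0,0],[0,0,0],[0,0,0.5],[0,0,1.5],[0,0,2.5],[0,0,3.5]], "twist": [0,0,0,0,0,0,0,0]}}

```text
clock: 4.2
tcp_pos: [0.5538, -0.3227, 0.0482]
orientation: [0.0, 0.153, 0.988, 0.0]
wrist_force: [-0.5, -0.3, -1.6]
finger_gap: 0.009
grip_force: 97.9
```

Emit:
{"op": "jog_arm", "data": {"gripper": [0,0,0,0,0,0,0,0], "offset": [[0,0,1.5],[0,0,3],[0,0,4.5],[0,0,6],[0,0,7],[0,0,7],[0,0,7],[0,0,7]], "twist": [0,0,0,0,0,0,0,0]}}

```text
clock: 5.2
tcp_pos: [0.5534, -0.3224, 0.1165]
orientation: [-0.001, 0.153, 0.988, 0.0]
wrist_force: [-0.4, 0.4, -1.8]
finger_gap: 0.0093
grip_force: 97.9
```

Run:
```python
from h import *
s=env.get_state(); print(s["clock"],s["tcp_pos"],s["wrist_force"],s["ft_torque"])
c=cap("wrist");sc=cap("scene"); 
a=cv2.resize(c["image"][60:,:],(560,360)); b=cv2.resize(sc["image"][215:365,225:425],(560,420))
cv2.imwrite("pics/w2.png",np.vstack([a[:180+150],b[:270]])[:,:,::-1])
```

```text
5.2 [ 0.55342135 -0.32236871  0.11649885] [-0.42987291  0.35111905 -1.81721239] [-0.03092087 -0.03548828 -0.03387319]
```

View pics/w2.png

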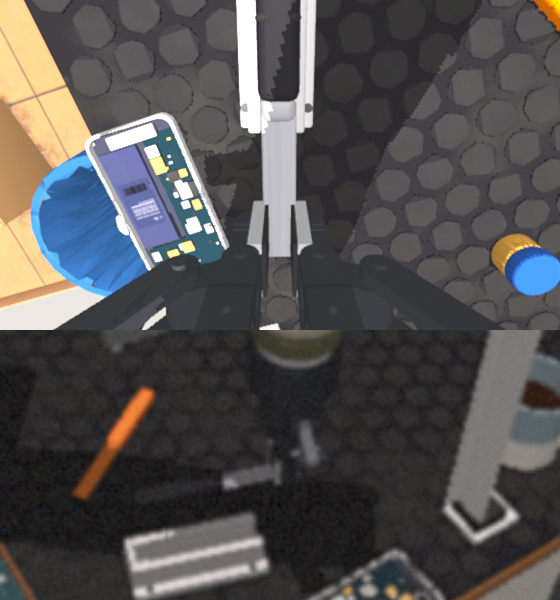

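The tool hangs level from the fingers, out of the cradle, with the blade at about (280,180) in the upper half. Next I'll check its pitch and yaw numerically and carry it over.

Run:
```python
from h import *
c=cap("wrist");P=world(c);Z=P[...,2]
# axis column ~280; rows
for v in range(62,300,14):
    r=[(round(float(P[v,u,0])*1e3),round(float(P[v,u,1])*1e3),round(float(P[v,u,2])*1e3)) for u in (274,280,286)]
    print(v,r)
m=(Z>.10)&(Z<.14)&(np.abs(P[...,0]-.52)<.04)&(np.abs(P[...,1]+.31)<.03)
v,u=np.mgrid[0:420,0:560]; m&=(v<250)
print(m.sum(),cv2.minAreaRect(P[m][:,:2].astype(np.float32)*1000))
```

```text
62 [(468, -297, 130), (468, -295, 129), (469, -293, 130)]
76 [(472, -298, 128), (473, -296, 129), (473, -294, 128)]
90 [(476, -300, 130), (477, -298, 129), (478, -296, 129)]
104 [(481, -301, 129), (481, -299, 129), (482, -297, 130)]
118 [(485, -302, 129), (486, -300, 130), (487, -298, 130)]
132 [(490, -304, 130), (491, -302, 129), (491, -300, 131)]
146 [(495, -306, 130), (495, -303, 129), (496, -301, 130)]
160 [(500, -307, 129), (500, -305, 129), (501, -303, 128)]
174 [(505, -309, 126), (506, -307, 127), (507, -305, 127)]
188 [(511, -311, 125), (512, -309, 122), (513, -306, 123)]
202 [(517, -313, 123), (517, -310, 124), (518, -308, 123)]
216 [(522, -314, 125), (523, -312, 124), (524, -310, 124)]
230 [(528, -317, 123), (529, -314, 123), (529, -312, 124)]
244 [(534, -318, 123), (535, -316, 124), (535, -314, 124)]
258 [(540, -320, 124), (540, -318, 125), (541, -315, 124)]
272 [(546, -322, 123), (547, -320, 124), (548, -317, 124)]
286 [(553, -324, 124), (553, -322, 124), (555, -320, 123)]
5597 ((507.3603820800781, -308.212890625), (15.877111434936523, 62.08488845825195), 71.75360107421875)
```

Emit:
{"op": "jog_arm", "data": {"gripper": [0,0,0,0,0,0,0,0], "offset": [[-0.5,5,2],[-1,10,3],[-1.5,15,3],[-2,20,3],[-3,25,3],[-4,30,3],[-5,33.5,1],[-5.5,36.3,-1]], "twist": [1,2,3,4,5,6,6.8,6.8]}}

```text
clock: 6.35
tcp_pos: [0.4984, 0.0419, 0.1072]
orientation: [0.0, 0.093, 0.996, 0.0]
wrist_force: [0.3, -0.2, -1.0]
finger_gap: 0.0093
grip_force: 98.0
```

Emit:
{"op": "jog_arm", "data": {"gripper": [0,0,0,0,0,0,0.3,0.35], "offset": [[0,0,-3],[0,0,-6],[0,0,-8.5],[0,0,-9.8],[0,0,-10.4],[0,0,-10.4],[0,0,-10.4],[0,0,-10.4]], "twist": [0,0,0,0,0,0,0,0]}}

```text
clock: 7.35
tcp_pos: [0.4996, 0.0402, 0.0042]
orientation: [0.001, 0.094, 0.996, 0.0]
wrist_force: [-0.2, 0.9, 0.8]
finger_gap: 0.0298
grip_force: 0.0
```

Emit:
{"op": "jog_arm", "data": {"gripper": [0.4,0.4,0.4,0.4,0.4,0.4,0.4,0.4], "offset": [[0,0,0],[0,0,2],[0,0,5],[-3,0.6,7],[-7,1.3,7],[-10.1,1.9,7],[-10.1,1.9,7],[-10.1,1.9,7]], "twist": [0,0,0,0,0,0,0,0]}}

```text
clock: 8.35
tcp_pos: [0.3991, 0.0592, 0.0739]
orientation: [0.001, 0.094, 0.996, 0.0]
wrist_force: [0.5, -0.3, -0.1]
finger_gap: 0.034
grip_force: 0.0
```

Run:
```python
from h import *
s=env.get_state(); print(s["clock"],s["tcp_pos"],s["orientation"],s["wrist_force"],s["finger_gap"])
t=cap("top");w=cap("wrist")
a=cv2.resize(t["image"][160:300,190:390],(560,392)); b=cv2.resize(w["image"],(280,210))
b=np.hstack([b,0*b])
cv2.imwrite("pics/t2.png",np.vstack([a,b])[:,:,::-1])
P=world(t);Z=P[...,2]
m=(Z>.006)&(Z<.025)&(P[...,0]>.34)&(P[...,0]<.535)&(P[...,1]>-.02)&(P[...,1]<.12)
p=P[m]; print(m.sum(),cv2.minAreaRect(p[:,:2].astype(np.float32)*1000),p[:,:2].min(0),p[:,:2].max(0))
P=world(w);Z=P[...,2]
for lo,hi in((.006,.013),(.013,.02)):
  m=(Z>lo)&(Z<hi)&(P[...,0]>.3)&(P[...,0]<.535)&(P[...,1]>-.02)&(P[...,1]<.12)
  p=P[m]; print(m.sum(),cv2.minAreaRect(p[:,:2].astype(np.float32)*1000))
```

```text
8.35 [0.399088   0.05921432 0.07387713] [1.14244211e-03 9.40790970e-02 9.95564068e-01 6.65383000e-05] [ 0.47703827 -0.31386749 -0.08020143] 0.03397388233477582
57 ((433.6585693359375, 35.916324615478516), (187.03173828125, 107.51219177246094), 0.5770012736320496) [ 0.34038754 -0.01815658] [0.52662834 0.09061146]
1856 ((440.97918701171875, 51.02239227294922), (16.11178207397461, 150.34217834472656), 79.69537353515625)
2851 ((409.31793212890625, 56.75640106201172), (15.889942169189453, 84.89388275146484), 79.72571563720703)
```

View pics/t2.png

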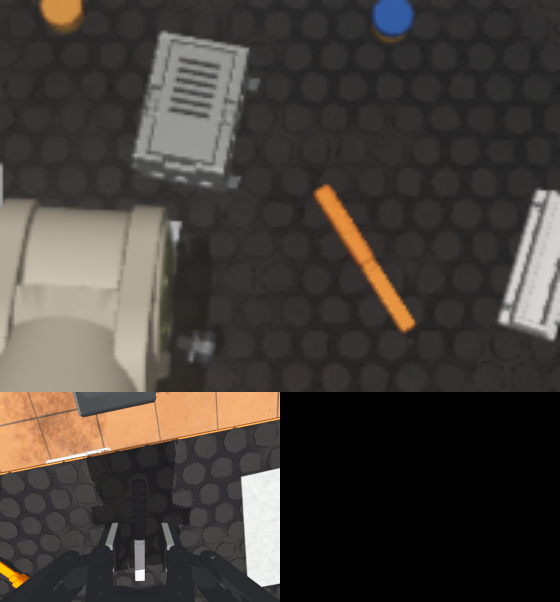

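The tool lies free on the bench: origin about (406,57) mm, yaw −10.3°, with the handle between the open fingers in the wrist inset at (140,520). I'll take the handle now.

Emit:
{"op": "jog_arm", "data": {"gripper": [0.4,0.4,0.4,0.4,0.2,0,0,0], "offset": [[-0.2,0,-3],[-0.3,0,-5.5],[-0.3,0,-7.0],[-0.3,0,-7.1],[-0.3,0,-7.1],[-0.3,0,-7.1],[-0.3,0,-7.1],[-0.3,0,-7.1]], "twist": [0,0,0,0,0,0,0,0], "squeeze": 50}}

```text
clock: 9.45
tcp_pos: [0.3955, 0.0593, 0.0029]
orientation: [0.001, 0.094, 0.996, 0.0]
wrist_force: [0.4, -0.2, 2.8]
finger_gap: 0.0145
grip_force: 50.6
```

Emit:
{"op": "jog_arm", "data": {"gripper": [0,0,0,0,0,0,0,0], "offset": [[0,0,0],[0,0,1],[0,0,3],[0,0,5],[0,0,6.6],[0,0,6.6],[0,0,6.6],[0,0,6.6]], "twist": [0,0,0,0,0,0,0,0]}}

```text
clock: 10.45
tcp_pos: [0.394, 0.0593, 0.0676]
orientation: [-0.001, 0.094, 0.996, 0.0]
wrist_force: [0.0, -0.1, -0.5]
finger_gap: 0.0144
grip_force: 50.1
```

```bash
cat > meas.py <<'E'
from h import *
s=env.get_state(); print(s["clock"],s["tcp_pos"],s["orientation"],s["wrist_force"],s["finger_gap"])
w=cap("wrist");P=world(w);Z=P[...,2]
y=np.radians(-10.8);R=np.array([[np.cos(y),np.sin(y)],[-np.sin(y),np.cos(y)]])
tx=(P[...,:2]-s["tcp_pos"][:2])@R.T*1000   # along/lateral rel. TCP
m=(Z>.05)&(Z<.088)&(tx[...,0]>-60)&(tx[...,0]<124)&(abs(tx[...,1])<14)
a=tx[m];z=Z[m]*1000
for lo in range(-60,130,10):
    k=(a[:,0]>=lo)&(a[:,0]<lo+10)
    if k.sum()>8: print("tool",lo,k.sum(),"lat",np.round(np.percentile(a[k,1],[3,97]),1),"z",np.round(np.median(z[k]),1))
print("tip along",np.percentile(a[:,0],99.7))
m=(Z>.087)&(Z<.098)&(P[...,0]>.5)
print("module",m.sum(),cv2.minAreaRect(P[m][:,:2].astype(np.float32)*1000),np.median(Z[m]))
print("front edge along",np.percentile(tx[m][:,0],2), "lat",np.percentile(tx[m][:,1],[1,99]))
E
python3 meas.py
```

```text
10.45 [0.39402245 0.05934112 0.06758105] [-8.48735209e-04  9.41223052e-02  9.95560280e-01  2.51959089e-05] [ 0.04016573 -0.10029459 -0.53127763] 0.014441828565939802
tool -30 1127 lat [-7.2  7.4] z 79.3
tool -20 1376 lat [-12.5  13. ] z 80.2
tool -10 876 lat [-9.4 10.4] z 80.3
tool 0 746 lat [-7.   7.5] z 80.2
tool 10 682 lat [-7.   7.5] z 80.1
tool 20 661 lat [-7.1  7.7] z 80.0
tool 30 629 lat [-6.9  7.8] z 79.9
tool 40 494 lat [-6.9  7.4] z 79.7
tool 50 196 lat [-6.3  7.3] z 76.8
tip along 55.924926959682324
module 0 ((0.0, 0.0), (0.0, 0.0), 0.0) nan
  return _methods._mean(a, axis=axis, dtype=dtype,
  ret = ret.dtype.type(ret / rcount)
Traceback (most recent call last):
  File "meas.py", line 14, in <module>
    print("front edge along",np.percentile(tx[m][:,0],2), "lat",np.percentile(tx[m][:,1],[1,99]))
                             ~~~~~~~~~~~~~^^^^^^^^^^^^^^
IndexError: index -1 is out of bounds for axis 0 with size 0
```

Emit:
{"op": "jog_arm", "data": {"gripper": [0,0,0,0,0,0,0,0], "offset": [[0,-0.1,0.2],[1,-0.3,0.2],[2,-0.5,0.2],[3,-0.7,0.2],[3.9,-0.9,0.2],[4.5,-1,0.2],[5,-1.1,0.2],[5,-1.1,0.2]], "twist": [0,0,0,0,0,0,0,0]}}

```text
clock: 11.5
tcp_pos: [0.4451, 0.0483, 0.0703]
orientation: [0.0, 0.094, 0.996, 0.0]
wrist_force: [0.5, 0.7, -1.5]
finger_gap: 0.0152
grip_force: 50.1
```

```bash
python3 meas.py 2>&1 | grep -v "^ "
python3 - <<'E'
from h import *
t=cap("top"); sc=cap("scene")
a=cv2.resize(t["image"][150:270,210:310],(500,600)); b=cv2.resize(sc["image"][150:250,230:315],(300,353))
b=np.vstack([b,np.zeros((247,300,3),np.uint8)])
cv2.imwrite("pics/t3.png",np.hstack([a,b])[:,:,::-1])
E
```

```text
11.5 [0.44512746 0.04825378 0.07031068] [4.75593245e-05 9.41130146e-02 9.95561518e-01 3.39077146e-05] [ 0.47370957  0.7425671  -1.51300847] 0.015154815556604136
tool -30 1124 lat [-7.2  7.3] z 82.0
tool -20 1309 lat [-12.6  12.9] z 82.8
tool -10 807 lat [-7.1  7.6] z 82.8
tool 0 745 lat [-7.   7.4] z 82.9
tool 10 682 lat [-6.9  7.5] z 82.8
tool 20 661 lat [-7.1  7.7] z 82.8
tool 30 621 lat [-6.9  7.8] z 82.6
tool 40 497 lat [-7.   7.4] z 82.6
tool 50 193 lat [-6.3  7.3] z 79.6
tip along 56.04642609157692
module 0 ((0.0, 0.0), (0.0, 0.0), 0.0) nan
Traceback (most recent call last):
IndexError: index -1 is out of bounds for axis 0 with size 0
```

View pics/t3.png

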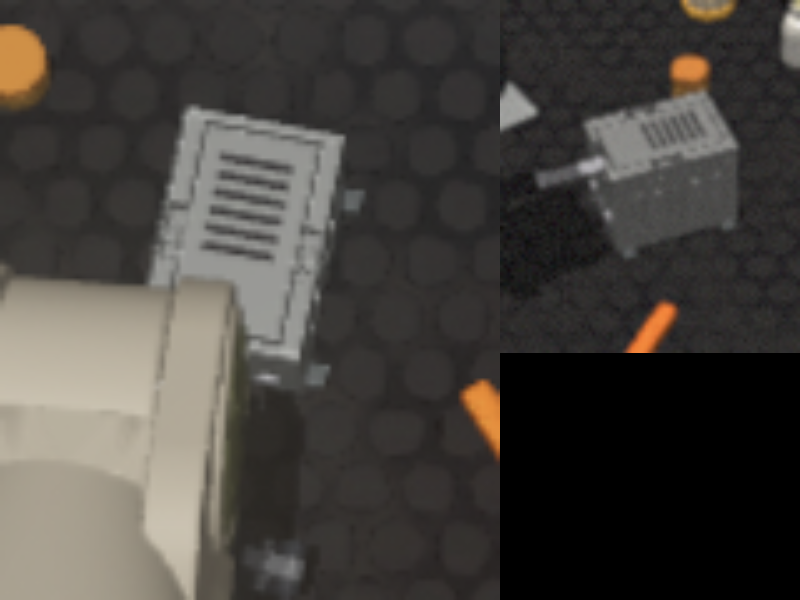

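The scene inset shows the blade entering the notch at (595,165), with no contact force. Pushing on.

Emit:
{"op": "jog_arm", "data": {"gripper": [0,0,0,0,0,0,0,0], "offset": [[0.5,-0.1,0],[1,-0.2,0],[1.5,-0.3,0],[1.9,-0.35,0],[2.1,-0.4,0],[2.25,-0.43,0],[2.25,-0.43,0],[2.25,-0.43,0]], "twist": [0,0,0,0,0,0,0,0]}}

```text
clock: 12.65
tcp_pos: [0.4672, 0.044, 0.0703]
orientation: [-0.0, 0.094, 0.996, 0.0]
wrist_force: [0.1, 0.1, -1.0]
finger_gap: 0.0146
grip_force: 50.1
```

Emit:
{"op": "jog_arm", "data": {"gripper": [0,0,0,0,0,0,0,0], "offset": [[0,0,-0.2],[0,0,-0.4],[0.03,0,-0.6],[0.04,0,-0.8],[0.05,0,-1.0],[0.08,0,-1.2],[0.08,0,-1.2],[0.08,0,-1.2]], "twist": [0,0,0,0,0,0,0,0]}}

```text
clock: 13.65
tcp_pos: [0.4685, 0.044, 0.0584]
orientation: [0.0, 0.094, 0.996, 0.0]
wrist_force: [-0.2, -0.2, 3.5]
finger_gap: 0.0148
grip_force: 50.9
```

Emit:
{"op": "jog_arm", "data": {"gripper": [0,0,0,0,0,0,0,0], "offset": [[0,0,-0.2],[0.05,0,-0.4],[0.08,0,-0.6],[0.12,0,-0.8],[0.15,0,-1.0],[0.18,0,-1.2],[0.2,0,-1.3],[0.2,0,-1.3]], "twist": [0,0,0,0,0,0,0,0]}}

```text
clock: 14.65
tcp_pos: [0.4687, 0.044, 0.0448]
orientation: [-0.001, 0.094, 0.996, -0.0]
wrist_force: [-4.0, 0.7, 4.6]
finger_gap: 0.0146
grip_force: 51.6
```

```bash
cat > cov.py <<'E'
from h import *
s=env.get_state(); print(s["clock"],s["tcp_pos"],s["wrist_force"],s["ft_torque"])
y=np.radians(-10.8);R=np.array([[np.cos(y),np.sin(y)],[-np.sin(y),np.cos(y)]])
for n in("top","scene"):
    c=cap(n);P=world(c);q=(P[...,:2]-[.6047,.0185])@R.T*1000
    for lo in range(-50,60,10):
        m=(q[...,0]>lo)&(q[...,0]<lo+10)&(q[...,1]>-22)&(q[...,1]<22)&(P[...,2]>.08)&(P[...,2]<.13)
        if m.sum()>5: print(n,lo,m.sum(),np.round(np.median(P[m][:,2])*1000,1))
E
python3 cov.py
```

```text
14.65 [0.46870992 0.04402991 0.04481125] [-3.9625597   0.73305239  4.62779169] [-0.06393881  0.40598229 -0.03000788]
top -40 6 97.5
top -30 10 97.1
top -20 14 96.8
top -10 24 96.1
top 0 59 95.1
top 10 70 93.4
top 20 72 93.7
top 30 67 92.3
top 40 66 91.5
top 50 56 90.2
scene -50 40 98.7
scene -40 31 98.3
scene -30 31 98.1
scene -20 31 97.3
scene -10 27 96.1
scene 0 33 95.2
scene 10 30 94.8
scene 20 30 93.6
scene 30 30 92.9
scene 40 30 92.5
scene 50 24 91.1
```

Emit:
{"op": "jog_arm", "data": {"gripper": [0,0,0,0,0,0,0,0], "offset": [[0,0,-0.2],[0,0,-0.4],[0,0,-0.6],[0,0,-0.8],[0.0,0,-1.0],[0.0,0,-1.2],[0.0,0,-1.2],[0.0,0,-1.2]], "twist": [0,0,0,0,0,0,0,0]}}

```text
clock: 15.75
tcp_pos: [0.4707, 0.044, 0.0335]
orientation: [0.0, 0.094, 0.996, 0.0]
wrist_force: [0.1, -0.2, 4.2]
finger_gap: 0.0145
grip_force: 51.6
```

```bash
python3 cov.py
```

```text
15.75 [0.47066906 0.04395322 0.03348631] [ 0.09396898 -0.22637247  4.18278559] [-0.02606411 -0.44772597  0.03177152]
top -30 10 105.3
top -20 12 103.1
top -10 36 100.9
top 0 68 98.6
top 10 72 98.3
top 20 66 96.0
top 30 67 93.2
top 40 58 91.9
top 50 58 90.1
scene -50 35 107.7
scene -40 31 107.9
scene -30 32 105.3
scene -20 30 103.3
scene -10 31 101.6
scene 0 29 100.0
scene 10 27 98.6
scene 20 28 96.5
scene 30 29 94.5
scene 40 27 92.1
scene 50 29 91.2
```

Emit:
{"op": "jog_arm", "data": {"gripper": [0,0,0,0,0,0,0,0], "offset": [[-0.5,0.1,-0.05],[-1.2,0.23,-0.2],[-2.2,0.42,-0.4],[-3.2,0.61,-0.6],[-4.2,0.8,-0.8],[-5.4,1.03,-1.0],[-6.8,1.3,-1.0],[-7.8,1.5,-1.0]], "twist": [0,0,0,0,0,0,0,0]}}

```text
clock: 16.85
tcp_pos: [0.3909, 0.0592, 0.0233]
orientation: [-0.0, 0.094, 0.996, 0.0]
wrist_force: [-0.7, -0.4, -0.7]
finger_gap: 0.0143
grip_force: 50.9
```

```bash
python3 cov.py
python3 - <<'E'
from h import *
sc=cap("scene"); save(sc,"s4.png",(200,130,400,280),4)
E
```

```text
16.85 [0.39085051 0.05924671 0.02328467] [-0.6896537  -0.42141502 -0.67945066] [-0.02498452  0.04177259  0.00417218]
top -50 77 107.9
top -40 72 106.7
top -30 70 104.9
top -20 70 102.8
top -10 71 100.9
top 0 72 99.0
top 10 66 96.8
top 20 72 95.1
top 30 64 93.7
top 40 57 91.5
top 50 61 90.6
scene -50 36 108.2
scene -40 28 107.4
scene -30 33 105.4
scene -20 33 103.9
scene -10 27 101.8
scene 0 30 100.2
scene 10 29 98.6
scene 20 28 96.2
scene 30 30 94.3
scene 40 29 92.4
scene 50 28 91.6
```

View pics/s4.png

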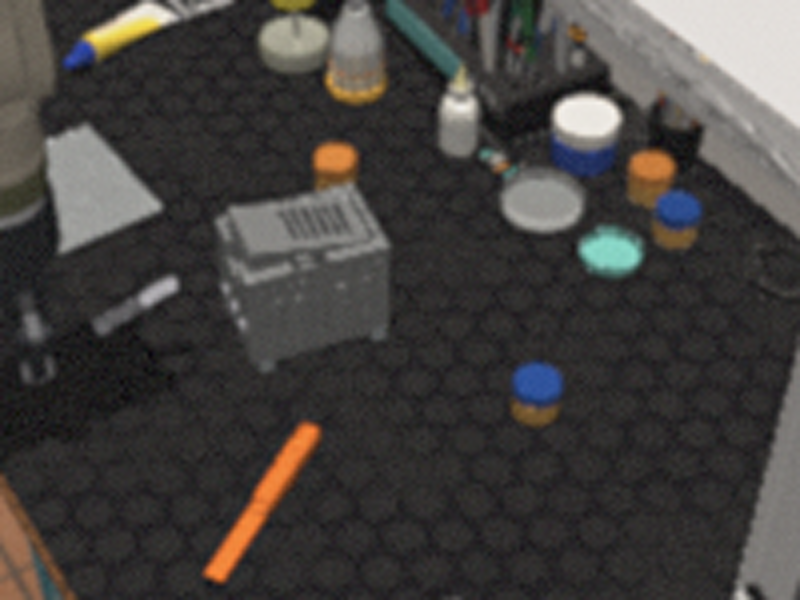

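The cover stays sprung, its front edge raised at (235,215), and the tool is out at (140,305). Laying the tool down.

Emit:
{"op": "jog_arm", "data": {"gripper": [0,0,0,0,0,0,0,0.4], "offset": [[0,0,-0.5],[0,0,-1],[0,0,-1.3],[0,0,-1.6],[0,0,-1.85],[0,0,-2.0],[0,0,-2.0],[0,0,-2.0]], "twist": [0,0,0,0,0,0,0,0]}}

```text
clock: 18.0
tcp_pos: [0.394, 0.0588, 0.004]
orientation: [0.001, 0.094, 0.996, 0.0]
wrist_force: [-0.4, -0.8, 0.4]
finger_gap: 0.0319
grip_force: 0.0
```

Emit:
{"op": "jog_arm", "data": {"gripper": [0.4,0.4,0.4,0.7,1,1,1,1], "offset": [[0,0,0],[0,0,1],[0,0,5],[0,0,10],[2,-0.4,15],[6,-1.2,16],[10,-2,16],[10,-2,16]], "twist": [0,0,0,0,0,0,0,0]}}

```text
clock: 19.0
tcp_pos: [0.4946, 0.0384, 0.1636]
orientation: [0.001, 0.094, 0.996, 0.0]
wrist_force: [-1.1, 0.7, -0.6]
finger_gap: 0.0853
grip_force: 0.0
```

Run:
```python
from h import *
s=env.get_state(); print(s["clock"],s["tcp_pos"],s["wrist_force"])
w=cap("wrist");P=world(w);Z=P[...,2];q=P
m=(Z>.005)&(Z<.02)&(P[...,0]>.3)&(P[...,0]<.54)&(P[...,1]>0)&(P[...,1]<.1)
print("tool",m.sum(),cv2.minAreaRect(P[m][:,:2].astype(np.float32)*1000))
m2=m&(P[...,0]<.43);print("handle z",np.percentile(Z[m2],[10,50,90]));m2=m&(P[...,0]>.45)&(Z>.007);print("blade z",np.percentile(Z[m2],[10,50,90]))
y=np.radians(-10.8);R=np.array([[np.cos(y),np.sin(y)],[-np.sin(y),np.cos(y)]])
for n,c in(("w",w),("top",cap("top"))):
    P=world(c);q=(P[...,:2]-[.6047,.0185])@R.T*1000;Z=P[...,2]*1000
    for lo in range(-54,-10,6):
        m=(q[...,0]>lo)&(q[...,0]<lo+6)&(abs(q[...,1])<36)&(Z>108-2-(lo+54)*.18-3)&(Z<118)
        if m.sum()>5: print(n,lo,m.sum(),"lat",np.round(np.percentile(q[m][:,1],[2,98]),1),"z",np.round(np.median(Z[m]),1))
    m=(Z>95)&(Z<118)&(abs(q[...,1])<36);print("front",np.percentile(q[m][:,0],1))
```

```text
19.0 [0.49456467 0.03838992 0.16359748] [-1.08632665  0.70425413 -0.57829058]
tool 3416 ((447.37506103515625, 48.77412414550781), (15.88961410522461, 149.3640594482422), 78.7008285522461)
handle z [0.01388785 0.01545639 0.01660617]
blade z [0.00836844 0.00932812 0.01178893]
w -54 400 lat [-25.4  27.1] z 105.5
w -48 749 lat [-26.2  27.6] z 108.6
w -42 542 lat [-25.9  27.5] z 107.7
w -36 522 lat [-25.9  27.5] z 106.7
w -30 495 lat [-25.8  27.5] z 105.6
w -24 481 lat [-25.8  27.4] z 104.5
w -18 468 lat [-25.9  27.3] z 103.4
w -12 452 lat [-26.   27.2] z 102.3
front -50.12540360995478
top -54 9 lat [-27.2 -15.7] z 108.0
top -48 13 lat [-26.9 -14.7] z 107.3
top -42 15 lat [-27.7 -15.9] z 107.9
top -36 14 lat [-27.  -14.3] z 106.2
top -30 14 lat [-28.  -15.2] z 104.1
top -24 15 lat [-26.9 -13.9] z 103.5
top -18 15 lat [-28.  -12.8] z 103.8
top -12 15 lat [-28.7 -14. ] z 99.8
front -50.7701804797518
```

The tool rests flat on the bench (handle top 16 mm, blade level). Now the cover: its grasp point is about (572,25).

Emit:
{"op": "jog_arm", "data": {"gripper": [1,1,1,1,1,1,1,1], "offset": [[4,-0.7,0],[7.8,-1.3,0],[7.8,-1.3,-2],[7.8,-1.3,-4],[7.8,-1.3,-5.5],[7.8,-1.3,-6.8],[7.8,-1.3,-7.2],[7.8,-1.3,-7.2]], "twist": [0,0,0,0,0,0,0,0]}}

```text
clock: 20.1
tcp_pos: [0.5701, 0.0261, 0.0914]
orientation: [-0.0, 0.094, 0.996, 0.0]
wrist_force: [0.6, -0.3, -0.2]
finger_gap: 0.0854
grip_force: 0.0
```

Emit:
{"op": "jog_arm", "data": {"gripper": [0.7,0.6,0.5,0.5,0.5,0.5,0.5,0.5], "offset": [[0,0,0],[0,0,0],[0,0,0],[0,0,0],[0,0,0],[0,0,0],[0,0,0],[0,0,0]], "twist": [0,0,0,0,0,0,0,0], "squeeze": 60}}

```text
clock: 21.1
tcp_pos: [0.5706, 0.0259, 0.0917]
orientation: [0.0, 0.094, 0.996, -0.0]
wrist_force: [0.2, -0.5, 5.1]
finger_gap: 0.0543
grip_force: 65.1
```

Emit:
{"op": "jog_arm", "data": {"gripper": [0.5,0.5,0.5,0.5,0.5,0.5,0.5,0.5], "offset": [[0,0,0.3],[0,0,0.8],[0,0,1.5],[0,0,2.5],[0,0,4],[0,0,5.5],[0,0,7],[0,0,7]], "twist": [0,0,0,0,0,0,0,0]}}

```text
clock: 22.1
tcp_pos: [0.5713, 0.0259, 0.1633]
orientation: [0.002, 0.094, 0.996, 0.0]
wrist_force: [-0.7, 1.1, -0.2]
finger_gap: 0.0542
grip_force: 64.5
```

Run:
```python
from h import *
s=env.get_state(); print(s["clock"],s["tcp_pos"],s["wrist_force"])
y=np.radians(-10.8);R=np.array([[np.cos(y),np.sin(y)],[-np.sin(y),np.cos(y)]])
for n in("scene","top"):
    P=world(cap(n));q=(P[...,:2]-s["tcp_pos"][:2])@R.T*1000;Z=P[...,2]*1000
    for lo in range(-25,95,10):
        m=(q[...,0]>lo)&(q[...,0]<lo+10)&(abs(q[...,1])<26)&(Z>135)&(Z<185)
        if m.sum()>5: print(n,lo,m.sum(),"lat",np.round(np.percentile(q[m][:,1],[2,98]),1),"z",np.round(np.median(Z[m]),1))
```

```text
22.1 [0.57130431 0.02593242 0.16325376] [-0.73244582  1.06647674 -0.17901487]
scene -15 47 lat [-20.   25.2] z 179.1
scene -5 8 lat [ 0.8 25.5] z 179.5
scene 15 14 lat [-25.3 -14.1] z 173.9
scene 25 19 lat [-24.7   1.4] z 172.3
scene 35 33 lat [-24.3  22.1] z 171.0
scene 45 38 lat [-25.4  21.4] z 169.0
scene 55 37 lat [-24.9  23.9] z 166.7
scene 65 36 lat [-25.6  23.9] z 165.6
scene 75 33 lat [-23.8  24.8] z 162.9
top 55 8 lat [-25.1 -21.6] z 165.2
top 65 13 lat [-25.5 -19.4] z 162.6
top 75 12 lat [-25.5 -17.8] z 160.3
```

Emit:
{"op": "jog_arm", "data": {"gripper": [0.5,0.5,0.5,0.5,0.5,0.5,0.5,0.5], "offset": [[-2.5,3,0],[-5,7,0],[-7,11,0],[-9,15,0],[-11,19,0],[-13.2,23.5,-2],[-13.2,23.5,-6],[-13.2,23.5,-11]], "twist": [1,3,5,7,9,12,13.8,13.8]}}

```text
clock: 23.2
tcp_pos: [0.4382, 0.2622, 0.0506]
orientation: [0.001, -0.027, 1.0, 0.0]
wrist_force: [0.8, -0.3, -1.4]
finger_gap: 0.0543
grip_force: 64.5
```

Run:
```python
from h import *
s=env.get_state(); print(s["clock"],s["tcp_pos"],s["orientation"],s["wrist_force"],s["finger_gap"])
c=cap("wrist");P=world(c);Z=P[...,2]*1000
m=(P[...,0]>.37)&(P[...,0]<.6)&(P[...,1]>.17)&(P[...,1]<.36)&(c["image"].min(2)>90)&(Z<8)&(Z>-2)
print("mat",m.sum(),P[m][:,:2].min(0),P[m][:,:2].max(0))
c=cap("scene");P=world(c);q=P[...,:2]-s["tcp_pos"][:2];Z=P[...,2]*1000
for lo in range(-20,95,10):
    m=(q[...,0]*1000>lo)&(q[...,0]*1000<lo+10)&(abs(q[...,1])<.026)&(Z>25)&(Z<75)
    if m.sum()>5: print(lo,m.sum(),np.round(np.median(Z[m]),1))
```

```text
23.2 [0.43819404 0.26217451 0.05057418] [ 9.85486400e-04 -2.73708134e-02  9.99624780e-01  4.09326916e-04] [ 0.8422685  -0.2863714  -1.35719472] 0.054299662679841744
mat 31350 [0.38052008 0.18825382] [0.55902747 0.33249878]
-20 40 60.0
-10 11 59.8
10 8 54.6
20 13 53.0
30 23 51.7
40 27 49.6
50 28 47.5
60 35 44.0
70 26 43.3
```

Emit:
{"op": "jog_arm", "data": {"gripper": [0.5,0.5,0.5,0.5,0.5,0.5,0.5,0.5], "offset": [[0,-0.1,-1.5],[0,-0.1,-2.7],[0,-0.1,-3.2],[0,-0.1,-3.7],[0,-0.1,-4.2],[0,-0.1,-4.6],[0,-0.1,-4.75],[0,-0.1,-4.75]], "twist": [0,0,0,0,0,0,0,0]}}

```text
clock: 24.3
tcp_pos: [0.4385, 0.2603, 0.0049]
orientation: [0.001, -0.026, 1.0, 0.0]
wrist_force: [-4.8, -0.7, 6.4]
finger_gap: 0.0547
grip_force: 65.8
```

Emit:
{"op": "jog_arm", "data": {"gripper": [0.7,0.8,1,1,1,1,1,1], "offset": [[0,0,0],[0,0,0],[0,0,0],[0,0,0],[0,0,2],[0,0,6],[0,0,11],[-4,2,15]], "twist": [0,0,0,0,0,0,0,0]}}

```text
clock: 25.3
tcp_pos: [0.4006, 0.2801, 0.1559]
orientation: [0.002, -0.024, 1.0, 0.001]
wrist_force: [0.4, 1.2, -0.0]
finger_gap: 0.0853
grip_force: 0.0
```

Run:
```python
from h import *
s=env.get_state(); print(s["clock"],s["tcp_pos"],s["wrist_force"])
c=cap("wrist");P=world(c);Z=P[...,2]*1000
m=(Z>10)&(Z<25)&(P[...,0]>.38)&(P[...,0]<.56)&(P[...,1]>.2)&(P[...,1]<.33)
print("cover",m.sum(),cv2.minAreaRect(P[m][:,:2].astype(np.float32)*1000))
for a in (.43,.45,.47,.49,.51): k=m&(abs(P[...,0]-a)<.005);print(a,np.median(Z[k]))
t=cap("scene");save(t,"s5.png",s=1.4)
```

```text
25.3 [0.40056297 0.28008084 0.15592782] [ 4.34188434e-01  1.18491875e+00 -4.79789547e-04]
cover 6390 ((475.1502685546875, 262.854248046875), (101.26744079589844, 61.50022888183594), 3.0136172771453857)
0.43 16.560235029714764
0.45 16.589750125903635
0.47 16.699760386722104
0.49 16.623275089497596
0.51 16.606334328224392
```

View pics/s5.png

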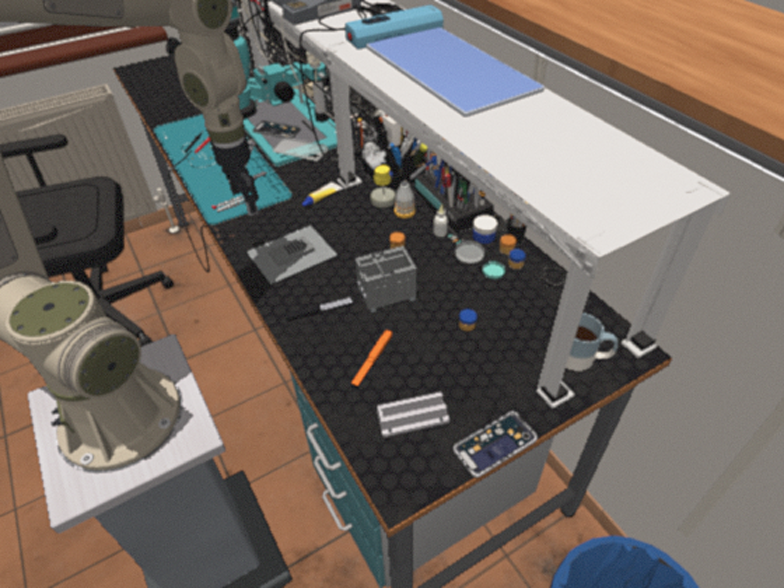

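The cover lies flat on the mat at (292,253), about 4 mm from its centre. The tool is flat at (330,307), and the jars and phone haven't moved.

```bash
python3 -c "
from h import *
print(env.hand_in())"
```

```text
the job is handed in; nothing more can be done
None
```

The job is handed in (no verdict came back): I sprang the cover with the pry tool and laid it flat, right side up, within about 5 mm of the mat's centre; the tool is flat on the bench, the jars and phone unmoved, about 25 s on the clock.

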